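# Pack the meeting-room kit caddy

### The arm

A 6-joint arm with a two-finger parallel gripper is mounted at the origin on a cart in front of the work surface, level with it; the furniture and walls round the work are solid. World frame = base frame: x ahead of the robot, y to its left, z up, the work surface at z = 0. Lengths are in m, angles in degrees, forces in N, time in s.
With the tool pointing down it reaches from about 0.35 to 0.875 m from the base axis. Payload 4.2 kg.
Tool frame: the origin (TCP) lies at the very end of the fingers, on their centre line; the grasp point (between the pads) lies 19 mm behind it; z points along the fingers, y is the line along which they close (so a half turn about z gives the same grasp; the last joint's range is limited). The gripper opens to 87 mm and grips with 3 to 60 N. Pads are 19 mm wide; open, the fingers measure 117 mm over their backs; the gripper's body (75 mm by 190 mm) begins 51 mm behind the grasp point.
Start: joints at [80.134, 22.042, 0.453, 0, -68.411, -14.817], TCP at [0.261, 0.568, 0.223] pointing down, gripper open.
Joint ranges: [-179.83, 179.83], [-69.29, 118.12], [-61.27, 80.66], [-181.25, 117.63], [-171.15, -9.14], [-177.46, 177.46]. Speed limits (degrees/s): [159.86, 159.86, 180, 180, 180, 180].

### API

Orientations are given as a 3x3 rotation matrix whose columns are the frame's x, y, z axes.
In Python, from station import sense, cams, r gives the robot as it stands. The module is installed in compiled form; this text tells all that it offers.
- The arm moves only by the tool step_arm, never from a script. Its argument "targets" is text: rows parted by semicolons, each of 4 numbers parted by spaces: the shift along the tool's x, y, z in cm, then the turn about the tool's z in degrees. In form: x y z turn; .... A call has 1 to 12 rows; each row shifts and turns the commanded pose from where the row before left it, along the tool's axes as they then stand; what a row does not reach is not made up. A row lasts 1/12 s, in which the tool goes at most 41.7 mm and 7.16 degrees, less where a joint would pass 70% of its speed; a pose out of reach is approached as far as the arm can. A call with a gripper value outside its range is refused whole. "claw" is the finger opening in cm, from 0 to 8.7, set as the call begins (left out, the last holds). The fingers move at their own pace and stop on an object; the grip force is fixed at half the most. Time passes only in rows, so rows that do not move let the fingers close. It gives the time, the measured TCP pose, the force, the opening and the grip force at its end, in the units of the state.
- sense(): the state, without advancing time (a new reading comes with each control period).
- cams.capture(name): name is "scene" or "side" or "wrist"; returns a dict with "frame" (480x640x3 uint8, blue, green, red), "vertical_fov" (degrees; the focal length in pixels is half the picture's height over the tangent of half this angle, whatever the lens; pixels are square), "cx", "cy" (the principal point, pixels), "eye" and "rotation" of the camera in the world; the wrist camera has in their place "tool_from_camera" (4x4, takes a point from camera to tool coordinates, whose origin is the TCP and whose axes are the flange's). Camera axes: x right, y down, z forward; pixel columns grow to the right and rows downward; lengths in m; the calibration is good to about 2 mm. A picture is of the moment at which its call begins: read the wrist's pose just before it. There is no depth.
- r.finish_job(): hands the job in; it is judged then, once.
The state is a dict: "time_s": time; "joints": joint angles; "joint_velocities": joint speeds; "effort": joint torques, N m; "tcp_pos": TCP position; "ee_rot": TCP orientation; "wrist_force": force on the tool from outside, world axes, zero at the start; "moment": the same for the moment, N m; "gripper_width": opening from 0.0 (shut) to 1.0 (fully open); "gripper_force": force on a finger pad.
Only numpy, scipy, OpenCV 4.12 (cv2) and the standard library are available. Lean on these libraries where they do the work, as an engineer would, in place of code of your own. Each camera call takes 0.05 s, during which the arm holds its last target. There are 200 camera calls.

### The job

Pack the meeting-room kit into the plywood caddy: the light marker in the white liner's pocket, the dark marker in the black liner's, the rubber eraser flat in the blue liner's and the block battery standing upright in the yellow liner's, each down on the floor of its pocket, its length along the liner. The glue stick and the USB stick only look as if they belong: leave them lying undisturbed where they are.

Things in the scene. Friction and masses are not known exactly. Their poses are not given: they have to be found in the camera images.
- light_marker_mid (a point): light marker: white-grey barrel with a dark grey cap, lying down, 132 mm long, 18 mm thick (20 with its small clip, low at one side of the cap); longer and thinner than the glue stick. The point is the middle of its axis, 9 mm above what it lies on; local y runs along the barrel, the cap at -y. Loose, about 25 g; grip across the barrel.
- dark_marker_mid (a point): dark marker: dark grey barrel with a black cap, lying on its side, 135 mm long, 18 mm thick (20 mm with its small clip, low at one side under the cap). The point is the middle of its axis, 9 mm above what it lies on; local y runs along the barrel, the cap at -y. Loose, about 25 g; grip across the barrel.
- rubber_eraser: rubber eraser, a block with white rubber showing at one end of a dark grey sleeve, 21 (x) x 44 (y) x 13 mm (z), lying flat. Origin: centre of the underside; the local y axis runs along its length. Loose, about 20 g; grip across the 21 mm.
- battery: block battery standing upright, two round terminals on top, sides grey, orange and green; 18 (x) x 26 (y) x 45 mm (z). Origin: centre of the underside; z up. Loose, about 45 g; grip across the 18 mm.
- glue: glue stick, NOT part of the kit: white barrel with a dark grey cap, much like the light marker but shorter and thicker, 95 mm long and 22 mm thick, lying on its side. Origin: centre of the underside; local y along the barrel. Loose.
- usb: USB stick, NOT part of the kit: black body with a bright metal plug at one end, somewhat like the eraser but flatter and narrower, 18 (x) x 48 (y) x 8 mm (z), lying flat. Origin: centre of the underside. Loose.
- liner_white: white liner: plate 166 (x) x 60 x 3 mm, one of 4 side by side (62 mm pitch, any order) in a low fixed caddy, 174 x 256 mm, end walls 18 mm high. Origin: centre of underside, 3 mm above desk; x along its length. Floor 3 mm above origin; in its middle a pocket 156 (x) x 40 mm, walls 3 mm thick, 10 mm above floor, those along x open in the middle 76 mm for fingers. For the light marker.
- liner_black: black liner: plate 166 (x) x 60 x 3 mm, one of 4 side by side (62 mm pitch, any order) in a low fixed caddy, 174 x 256 mm, end walls 18 mm high. Origin: centre of underside, 3 mm above desk; x along its length. Floor 3 mm above origin; in its middle a pocket 156 (x) x 40 mm, walls 3 mm thick, 10 mm above floor, those along x open in the middle 76 mm for fingers. For the dark marker.
- liner_blue: blue liner: plate 166 (x) x 60 x 3 mm, one of 4 side by side (62 mm pitch, any order) in a low fixed caddy, 174 x 256 mm, end walls 18 mm high. Origin: centre of underside, 3 mm above desk; x along its length. Floor 3 mm above origin; in its middle a pocket 64 (x) x 38 mm, walls 3 mm thick, 10 mm above floor, those along x open in the middle 36 mm for fingers. For the eraser.
- liner_yellow: yellow liner: plate 166 (x) x 60 x 3 mm, one of 4 side by side (62 mm pitch, any order) in a low fixed caddy, 174 x 256 mm, end walls 18 mm high. Origin: centre of underside, 3 mm above desk; x along its length. Floor 3 mm above origin; in its middle a pocket 46 (x) x 35 mm, walls 3 mm thick, 10 mm above floor, those along x open in the middle 32 mm for fingers. For the battery (26 mm along x).
Not all that is in view belongs to the job. What is shaped like the battery but red is not meant.

How it is judged (in metres and radians):
At the end, for the whole second after the job is handed in: Each in its liner, off centre (along/across) by at most: markers 15/14 mm, eraser and battery 13/12 mm; down on the floor (within 4 to 5 mm); length within 0.17 rad (markers), 0.4 (eraser), 0.45 (battery, upright within 0.15) of the liner's. All at rest (x of light_marker_mid in the frame of liner_white between -0.015 and 0.015 m and y of light_marker_mid in the frame of liner_white between -0.014 and 0.014 m and z of light_marker_mid in the frame of liner_white below 0.016 m and angle between the y axis of light_marker_mid and the x axis of liner_white, either way round below 0.17 rad and x of dark_marker_mid in the frame of liner_black between -0.015 and 0.015 m and y of dark_marker_mid in the frame of liner_black between -0.014 and 0.014 m and z of dark_marker_mid in the frame of liner_black below 0.016 m and angle between the y axis of dark_marker_mid and the x axis of liner_black, either way round below 0.17 rad and x of rubber_eraser in the frame of liner_blue between -0.013 and 0.013 m and y of rubber_eraser in the frame of liner_blue between -0.012 and 0.012 m and z of rubber_eraser in the frame of liner_blue below 0.007 m and angle between the y axis of rubber_eraser and the x axis of liner_blue, either way round below 0.4 rad and linear speed of each of rubber_eraser, battery below 0.02 m/s and x of battery in the frame of liner_yellow between -0.013 and 0.013 m and y of battery in the frame of liner_yellow between -0.012 and 0.012 m and z of battery in the frame of liner_yellow below 0.008 m and angle between battery's own z axis and vertical below 0.15 rad and angle between the y axis of battery and the x axis of liner_yellow, either way round below 0.45 rad); the robot touches nothing.
It fails at once if the glue stick is moved by more than 20 mm (distance of glue from where it was at the start of the episode above 0.02 m).
It fails at once if the USB stick is moved by more than 20 mm (distance of usb from where it was at the start of the episode above 0.02 m).
It also fails if it takes over 99 s, if anything falls off the work surface, if the arm or the gripper's body presses on something with over 40 N, if the wrist force passes 120 N, or if a joint passes its speed limit or range.

## Working session

There is one attempt and no reset: what is moved stays moved. The work goes in short steps, Python scripts to look and compute and a tool call to move; the robot and the scene stay as the last step left them, time stands still between calls to the robot, and variables do not carry over. Pictures are saved under pics/ and viewed, at most 14 in all, crops included, and the job is handed in when it is done.

Besides the shell and the picture viewer there is one more tool, called after "Request:" by a JSON object that holds its "op" and its "data", one argument or row to a line. step_arm: Moves the arm, as the interface text tells. Its arguments: {"type":"object","properties":{"targets":{"type":"string"},"claw":{"type":"number"}},"required":["targets"]}

```bash
mkdir -p pics
cat > h.py <<'E'
import numpy as np, cv2
from station import sense, cams, r
def cap(n):
    s=sense(); c=cams.capture(n); 
    c['f']=c['frame'].shape[0]/2/np.tan(np.radians(c['vertical_fov'])/2)
    if n=='wrist':
        T=np.array(c['tool_from_camera']); R=np.array(s['ee_rot'])
        c['eye']=np.array(s['tcp_pos'])+R@T[:3,3]; c['rotation']=R@T[:3,:3]
    c['eye']=np.array(c['eye']); c['rotation']=np.array(c['rotation']); return c
def ray(c,u,v,z):
    d=c['rotation']@np.array([(u-c['cx'])/c['f'],(v-c['cy'])/c['f'],1.]); e=c['eye']
    return e+d*(z-e[2])/d[2]
def proj(c,p):
    q=c['rotation'].T@(np.array(p)-c['eye']); return q[0]/q[2]*c['f']+c['cx'],q[1]/q[2]*c['f']+c['cy']
E
python3 - <<'E'
from h import *
for n in ['scene','side','wrist']:
    c=cap(n); cv2.imwrite(f'pics/{n}0.png',c['frame']); print(n,c['eye'],c['rotation'].round(3).tolist(),c['f'],c['cx'],c['cy'])
s=sense(); print(s['tcp_pos'],s['ee_rot'],s['time_s'])
E
```

```text
scene [ 0.20888148 -0.54802666  0.8939514 ] [[0.861, -0.397, 0.317], [-0.508, -0.653, 0.562], [-0.016, -0.645, -0.764]] 454.1268796634437 318.1671976144143 243.16607052489618
side [ 0.30277102 -0.71284461  0.56874039] [[0.947, -0.15, 0.283], [-0.32, -0.506, 0.801], [0.023, -0.85, -0.527]] 449.6094221814247 319.78103473663214 240.72707396149332
wrist [0.33334962 0.53428297 0.38280131] [[-0.418, -0.869, -0.264], [-0.909, 0.401, 0.119], [0.003, 0.29, -0.957]] 355.5981300599608 314.6506532308429 234.66485053949043
[0.26079179 0.56748783 0.22173998] [[ 9.08558971e-01 -4.17756172e-01 -6.14011421e-04]
 [-4.17756615e-01 -9.08557677e-01 -1.53551589e-03]
 [ 8.36064495e-05  1.65161407e-03 -9.99998633e-01]] 0.15
```

View pics/scene0.png

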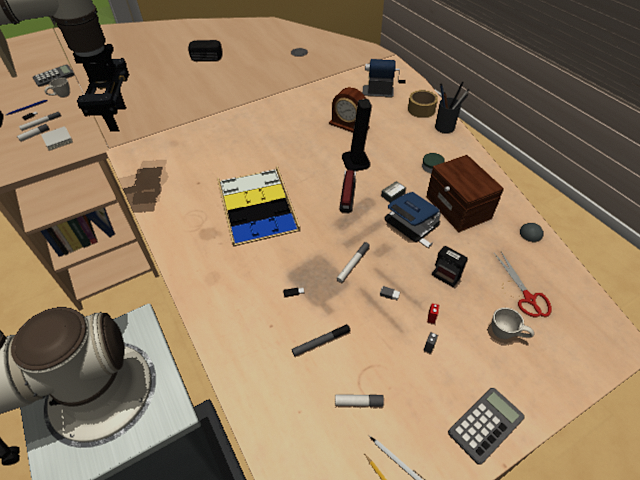

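View pics/side0.png

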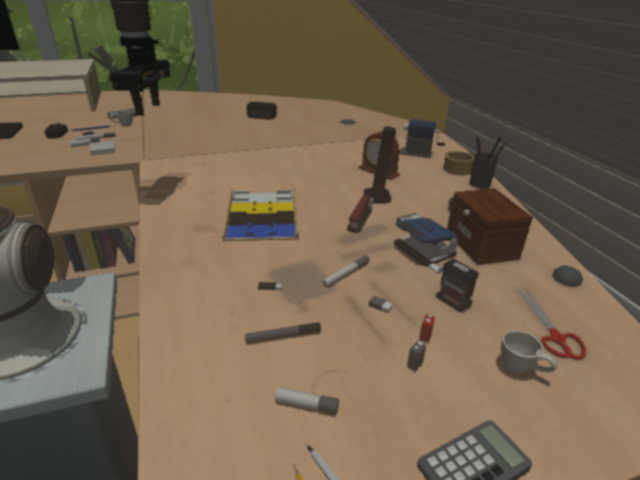

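The scene picture shows these candidates:
- **Light marker or glue:** (352,262) is long and thin, so it looks like the marker. (359,401) is short and thick, so it looks like the glue.
- **Eraser or USB:** (390,293) is grey with a white end, so it looks like the eraser. (293,292) is black with a small bright plug, so it looks like the USB.
- **Battery:** (430,342) is grey. (433,313) is the red decoy.
- **Dark marker:** (321,340).
- **Caddy:** (258,207), liners from far to near white, yellow, black, blue.

I'll measure lengths and confirm in one enlarged crop.

Run:
```python
from h import *
c=cap('scene'); f=c['frame']
cv2.imwrite('pics/crop1.png',cv2.resize(f[230:420,260:460],None,fx=3.1,fy=3.1,interpolation=cv2.INTER_CUBIC))
# object = differs from desk colour (low saturation or strongly coloured)
lab=cv2.cvtColor(f,cv2.COLOR_BGR2LAB).astype(int)
hsv=cv2.cvtColor(f,cv2.COLOR_BGR2HSV)
m=((hsv[...,1]<60)|(hsv[...,2]<70)).astype(np.uint8)
n,l,st,ce=cv2.connectedComponentsWithStats(m)
for i in range(1,n):
    x,y,w,h,a=st[i]
    if a>40 and 270<x<450 and 230<y<420:
        p=np.argwhere(l==i)[:,::-1]
        P=np.array([ray(c,u,v,.009)[:2] for u,v in p]).astype(np.float32)
        print(ce[i].round(),a,[np.round(k,3) for k in cv2.minAreaRect(P)])
# liners
for nm,lo,hi in [('blue',(100,150,60),(130,255,255)),('yellow',(22,150,100),(35,255,255)),('black',(0,0,0),(180,255,55)),('white',(0,0,140),(180,50,255))]:
    mm=cv2.inRange(hsv,lo,hi); z=np.zeros_like(mm); z[165:245,215:302]=mm[165:245,215:302]
    P=np.array([ray(c,u,v,.006)[:2] for v,u in np.argwhere(z)]).astype(np.float32)
    print(nm,len(P),np.median(P,0),[np.round(k,3) for k in cv2.minAreaRect(P)])
```

```text
[353. 262.] 335 [array([0.621, 0.008]), array([0.141, 0.019]), np.float64(26.022)]
[449. 266.] 901 [array([ 0.812, -0.123]), array([0.112, 0.069]), np.float64(32.891)]
[293. 292.] 134 [array([0.452, 0.005]), array([0.019, 0.047]), np.float64(71.689)]
[389. 293.] 181 [array([ 0.641, -0.114]), array([0.028, 0.044]), np.float64(36.523)]
[431. 318.] 72 [array([ 0.684, -0.214]), array([0.032, 0.017]), np.float64(41.284)]
[321. 340.] 512 [array([ 0.443, -0.136]), array([0.021, 0.135]), np.float64(85.458)]
[430. 343.] 166 [array([ 0.64 , -0.262]), array([0.05 , 0.017]), np.float64(34.467)]
[485. 425.] 3059 [array([ 0.621, -0.449]), array([0.14 , 0.077]), np.float64(8.917)]
[359. 400.] 553 [array([ 0.439, -0.288]), array([0.023, 0.093]), np.float64(57.855)]
blue 1016 [0.48071674 0.22807243] [array([0.482, 0.229]), array([0.062, 0.164]), np.float64(76.398)]
yellow 871 [0.5096619  0.34692723] [array([0.511, 0.347]), array([0.061, 0.168]), np.float64(76.353)]
black 1045 [0.49488017 0.2874579 ] [array([0.503, 0.313]), array([0.252, 0.174]), np.float64(76.015)]
white 707 [0.52411145 0.40634966] [array([0.504, 0.318]), array([0.25 , 0.166]), np.float64(76.047)]
```

View pics/crop1.png

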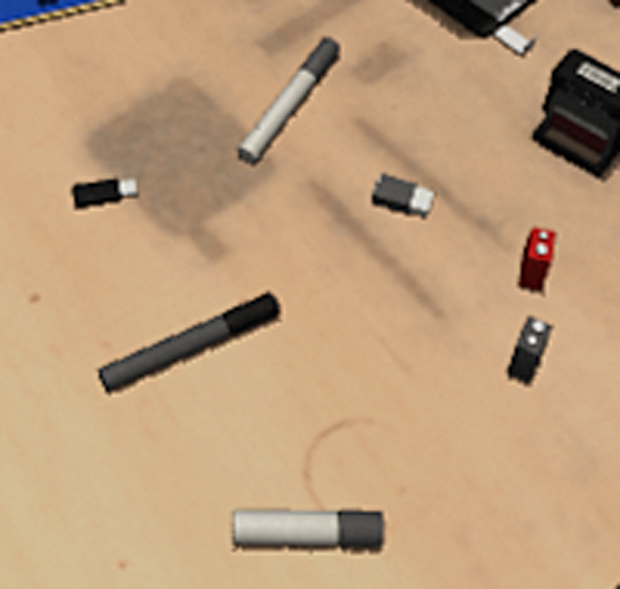

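The crop confirms it. The light marker is upper centre (141×19 mm measured), the glue is the thick stick at the bottom (93×23 mm), and the eraser is grey and white on the right. The USB is the black one on the left, and the battery is grey, just below the red decoy. Next I move over the objects for a closer look.

Request:
{"op": "step_arm", "data": {
  "targets": "2.3 2.0 -0.3 0;2.3 2.0 -0.3 0;2.3 2.0 -0.3 0;2.3 2.0 -0.3 0;2.3 2.0 -0.3 0;2.3 2.0 -0.3 0;2.3 2.0 -0.3 0;2.3 2.0 -0.3 0;2.3 2.0 -0.3 0;2.3 2.0 -0.3 0;2.3 2.0 -0.3 0;2.3 2.0 -0.3 0",
  "claw": 6
}}

```text
time_s: 1.2
tcp_pos: [0.4117, 0.2331, 0.2587]
ee_rot: [[0.909, -0.417, 0.0], [-0.417, -0.909, 0.0], [-0.0, -0.0, -1.0]]
wrist_force: [0.6, 0.2, 0.4]
gripper_width: 0.689
gripper_force: 0.0
```

Request:
{"op": "step_arm", "data": {
  "targets": "2.3 2.0 -0.3 0;2.3 2.0 -0.3 0;2.3 2.0 -0.3 0;2.3 2.0 -0.3 0;2.3 2.0 -0.3 0;2.3 2.0 -0.3 0;2.3 2.0 -0.3 0;2.3 2.0 -0.3 0;2.3 2.0 -0.3 0;2.3 2.0 -0.3 0;2.3 2.0 -0.3 0;0 0 0 0"
}}

```text
time_s: 2.2
tcp_pos: [0.5511, -0.0747, 0.2913]
ee_rot: [[0.907, -0.422, 0.0], [-0.422, -0.907, -0.001], [0.001, 0.001, -1.0]]
wrist_force: [0.2, 0.2, 1.0]
gripper_width: 0.688
gripper_force: 0.0
```

```bash
cat >> h.py <<'E'
def rects(c,z=.009,tol=60,mn=150,show=None):
    hsv=cv2.cvtColor(c['frame'],cv2.COLOR_BGR2HSV)
    m=((hsv[...,1]<tol)|(hsv[...,2]<70)).astype(np.uint8); out=[]
    n,l,st,ce=cv2.connectedComponentsWithStats(m)
    for i in range(1,n):
        if not mn<st[i][4]<9000: continue
        P=np.array([ray(c,u,v,z)[:2] for v,u in np.argwhere(l==i)]).astype(np.float32)
        (a,b),(w,h),t=cv2.minAreaRect(P); 
        if h>w: w,h,t=h,w,t-90
        out.append((ce[i].round().tolist(),round(a,4),round(b,4),round(w,4),round(h,4),round(t,1)))
    return out
def to_tool(x,y,yaw=None,z=None):
    """shift in cm along tool axes and turn in deg to reach x,y with tool x at yaw (mod 180)"""
    s=sense(); R=np.array(s['ee_rot']); p=np.array(s['tcp_pos'])
    d=R.T@(np.array([x,y,p[2] if z is None else z])-p)*100
    y0=np.degrees(np.arctan2(R[1,0],R[0,0])); 
    t=None if yaw is None else (y0-yaw+90)%180-90
    print('tcp',p.round(4),'yaw',y0.round(2),'shift',d.round(2),'turn',t,'q6',s['joints'][5],'t',s['time_s'])
E
python3 - <<'E'
from h import *
c=cap('wrist'); cv2.imwrite('pics/w1.png',c['frame'])
for q in rects(c): print(q)
s=sense();print(s['tcp_pos'],s['ee_rot'],s['joints'],s['time_s'])
c=cap('scene');print('post',ray(c,355,162,0))
E
```

```text
([136.0, 37.0], 0.8035, 0.0604, 0.1779, 0.0802, 65.1)
([76.0, 10.0], 0.8462, 0.0715, 0.0383, 0.0137, -77.9)
([601.0, 26.0], 0.5949, -0.447, 0.0849, 0.0747, 8.5)
([20.0, 42.0], 0.849, 0.1554, 0.0687, 0.0485, 9.8)
([110.0, 36.0], 0.8068, 0.0577, 0.0776, 0.0206, -78.5)
([376.0, 39.0], 0.6794, -0.2107, 0.0245, 0.0076, 43.7)
([442.0, 55.0], 0.6329, -0.2724, 0.0314, 0.0297, 29.0)
([312.0, 111.0], 0.6411, -0.1137, 0.0448, 0.0217, -51.3)
([601.0, 161.0], 0.4367, -0.4059, 0.1184, 0.0119, -72.9)
([51.0, 154.0], 0.7277, 0.2036, 0.1106, 0.0376, 51.7)
([230.0, 171.0], 0.6188, 0.0064, 0.1345, 0.0189, 25.8)
([505.0, 201.0], 0.4367, -0.2866, 0.0975, 0.0305, -31.7)
([291.0, 283.0], 0.4534, 0.0058, 0.0498, 0.0177, -20.5)
[ 0.55005611 -0.07298713  0.29096562] [[ 9.06970673e-01 -4.21193039e-01 -7.88309746e-04]
 [-4.21193280e-01 -9.06970890e-01 -1.61376992e-04]
 [-6.47003126e-04  4.78394967e-04 -9.99999676e-01]] [ 9.18041908e+00  1.28358330e+01 -2.83906092e+00  1.99547542e-03
 -7.43711695e+01  5.59090987e+01] 2.25
post [0.8386862  0.32866461 0.        ]
```

View pics/w1.png

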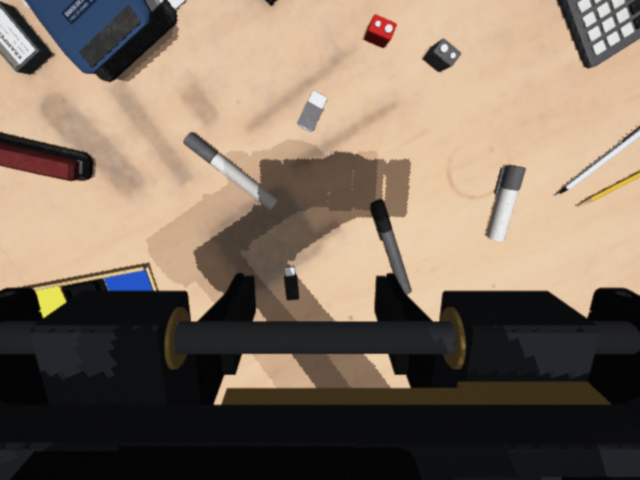

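The wrist view shows the light marker at (230,171), eraser (312,111), battery (442,55), red decoy (380,30), dark marker (390,245), USB (291,283) and glue (505,201). I'll take the light marker first.

Request:
{"op": "step_arm", "data": {
  "targets": "1.0 -3.4 0 0;1.0 -3.4 0 0;0.9 -3.3 0 0;0 0 2.5 -6.4;0 0 3 -6.4;0 0 3 -6.4;0 0 3 -6.4;0 0 3 -6.4;0 0 3 -6.4;0 0 2 -6.4;0 0 1.5 -5.9",
  "claw": 5
}}

```text
time_s: 3.22
tcp_pos: [0.6159, 0.0099, 0.079]
ee_rot: [[0.896, 0.445, -0.004], [0.445, -0.896, -0.001], [-0.004, -0.001, -1.0]]
wrist_force: [-0.2, 0.4, -0.0]
gripper_width: 0.575
gripper_force: 0.0
```

Run:
```python
from h import *
to_tool(.6188,.0064,25.8,.004)
c=cap('wrist'); cv2.imwrite('pics/w2.png',c['frame']); print(proj(c,(.6188,.0064,.009)))
for q in rects(c): print(q)
```

```text
tcp [0.6159 0.0099 0.079 ] yaw 26.41 shift [0.13 0.45 7.5 ] turn 0.612947864041061 q6 100.51008697510285 t 3.2167
(np.float64(320.89722212451744), np.float64(246.18618254204478))
([125.0, 9.0], 0.6945, 0.1709, 0.0418, 0.012, -63.6)
([243.0, 12.0], 0.7227, 0.1105, 0.0205, 0.0151, -63.6)
([478.0, 3.0], 0.7874, -0.0068, 0.0237, 0.0035, -63.6)
([235.0, 73.0], 0.691, 0.0985, 0.0423, 0.0304, 24.0)
([620.0, 108.0], 0.7821, -0.1204, 0.0399, 0.0311, 20.8)
([85.0, 99.0], 0.641, 0.1758, 0.0229, 0.0094, -76.2)
([217.0, 128.0], 0.6598, 0.101, 0.0237, 0.0087, -73.7)
([563.0, 298.0], 0.6582, -0.1617, 0.0571, 0.0258, -77.7)
([343.0, 379.0], 0.5324, -0.0595, 0.0196, 0.0157, -63.6)
```

View pics/w2.png

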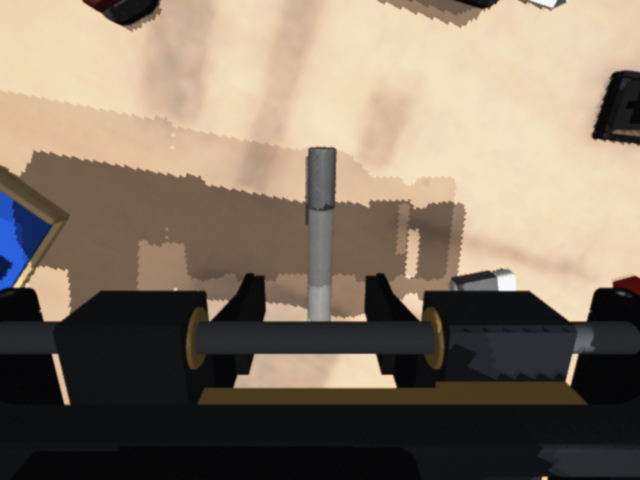

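The marker is centred between the fingers (columns 307–335). I'll descend and grip.

Request:
{"op": "step_arm", "data": {
  "targets": "0.1 0.4 1.5 0.6;0 0 1.5 0;0 0 1.5 0;0 0 1.5 0;0 0 1.4 0;0 0 0 0"
}}

```text
time_s: 3.77
tcp_pos: [0.6185, 0.0063, 0.0054]
ee_rot: [[0.904, 0.428, -0.005], [0.428, -0.904, -0.001], [-0.005, -0.002, -1.0]]
wrist_force: [-0.4, -0.4, -0.2]
gripper_width: 0.575
gripper_force: 0.0
```

Request:
{"op": "step_arm", "data": {
  "targets": "0 0 0 0;0 0 0 0;0 0 0 0;0 0 0 0;0 0 0 0;0 0 -1 0;0 0 -2 0;0 0 -2 0;0 0 -2 0;0 0 -2 0",
  "claw": 0
}}

```text
time_s: 4.6
tcp_pos: [0.6208, 0.0054, 0.0995]
ee_rot: [[0.903, 0.429, 0.001], [0.429, -0.903, 0.0], [0.001, 0.0, -1.0]]
wrist_force: [0.8, 0.2, 0.1]
gripper_width: 0.017
gripper_force: 0.0
```

Run:
```python
from h import *
to_tool(.525,.407,-13.7,.12); print(sense()['gripper_width'])
```

```text
tcp [0.6208 0.0054 0.0995] yaw 25.41 shift [  8.58 -40.39  -2.05] turn 39.10758618912712 q6 99.98104954103465 t 4.6
0.01714954549932368
```

The gripper closed on nothing, probably because I lifted before it had finished closing. I'll look again.

Run:
```python
from h import *
c=cap('wrist'); cv2.imwrite('pics/w3.png',c['frame'])
for q in rects(c): print(q)
c=cap('scene')
for q in rects(c,mn=60): 
    if 280<q[0][0]<420 and 230<q[0][1]<370: print('s',q)
```

```text
([133.0, 20.0], 0.6996, 0.1734, 0.0429, 0.0227, -64.6)
([468.0, 7.0], 0.7937, -0.0109, 0.0979, 0.0109, -64.6)
([534.0, 44.0], 0.7979, -0.0598, 0.066, 0.0321, -85.3)
([492.0, 63.0], 0.7762, -0.0471, 0.0228, 0.0139, 89.7)
([226.0, 82.0], 0.6934, 0.105, 0.0258, 0.0133, 50.9)
([603.0, 108.0], 0.7874, -0.1329, 0.0564, 0.0417, -69.1)
([316.0, 128.0], 0.6934, 0.0364, 0.04, 0.0175, 79.4)
([598.0, 195.0], 0.7383, -0.1635, 0.0361, 0.0083, 74.4)
([13.0, 259.0], 0.5084, 0.2033, 0.0251, 0.015, 36.5)
([552.0, 305.0], 0.6558, -0.1868, 0.0536, 0.0321, -64.6)
s ([352.0, 262.0], 0.6204, 0.0078, 0.1393, 0.0202, 26.3)
s ([293.0, 291.0], 0.4516, 0.0054, 0.0473, 0.0189, -18.8)
s ([389.0, 293.0], 0.6408, -0.1136, 0.044, 0.0276, -53.9)
s ([321.0, 340.0], 0.4434, -0.1361, 0.1352, 0.0201, -4.5)
```

View pics/w3.png

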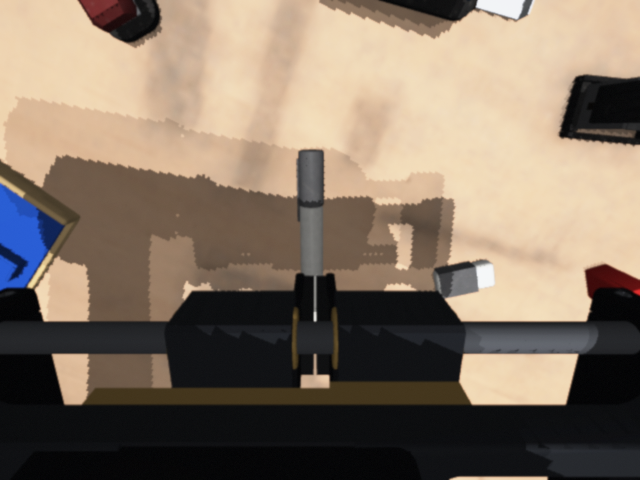

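The marker is still in place (column 311, under the fingers). I'll retry, waiting longer while the gripper closes.

Request:
{"op": "step_arm", "data": {
  "targets": "0 0 0 0;0 0 0 0;0 0 1 0;0 0 2 0;0 0 2 0;0 0 2 0;0 0 1.5 0;0 0 1 0;0 0 0 0",
  "claw": 4
}}

```text
time_s: 5.45
tcp_pos: [0.6198, 0.0053, 0.0012]
ee_rot: [[0.903, 0.43, -0.003], [0.43, -0.903, -0.001], [-0.004, -0.0, -1.0]]
wrist_force: [-0.3, 0.4, 1.2]
gripper_width: 0.452
gripper_force: 0.0
```

Request:
{"op": "step_arm", "data": {
  "targets": "0 0 0 0;0 0 0 0;0 0 0 0;0 0 0 0;0 0 0 0;0 0 0 0;0 0 0 0;0 0 0 0;0 0 0 0;0 0 0 0",
  "claw": 0
}}

```text
time_s: 6.28
tcp_pos: [0.6207, 0.0055, 0.0026]
ee_rot: [[0.903, 0.429, 0.0], [0.429, -0.903, 0.0], [0.0, -0.0, -1.0]]
wrist_force: [-0.8, 0.1, -0.5]
gripper_width: 0.187
gripper_force: 30.0
```

Request:
{"op": "step_arm", "data": {
  "targets": "0 0 -1 0;0 0 -2 0;0 0 -2 0;0 0 -2 0;0 0 -2 0;0.6 -2.5 0 3;0.6 -2.5 0 3;0.7 -2.5 0 3;0.9 -2.5 0 3;1 -2.5 0 3;1 -2.5 0 3;1 -2.5 0 3"
}}

```text
time_s: 7.28
tcp_pos: [0.6271, 0.189, 0.0937]
ee_rot: [[0.997, 0.075, 0.001], [0.075, -0.997, 0.0], [0.001, -0.0, -1.0]]
wrist_force: [0.7, -0.4, 0.0]
gripper_width: 0.186
gripper_force: 30.0
```

Run:
```python
from h import *
to_tool(.525,.407,-13.7,.012); print(sense()['gripper_width'])
```

```text
tcp [0.6271 0.189  0.0937] yaw 4.29 shift [ -8.56 -22.5    8.17] turn 17.991483477962873 q6 63.39339186258077 t 7.2833
0.18626189433317267
```

Request:
{"op": "step_arm", "data": {
  "targets": "-1 -2.8 0 0;-1.1 -2.8 0 0;-1.1 -2.8 0 0;-1.1 -2.8 0 0;-1.1 -2.8 0 0;-1.1 -2.8 0 0;-1 -2.8 0 0;-1 -2.4 0 0;0 0 0 5;0 0 0 5;0 0 0 5;0 0 0 2"
}}

```text
time_s: 8.28
tcp_pos: [0.5253, 0.4008, 0.0934]
ee_rot: [[0.975, -0.221, 0.0], [-0.221, -0.975, 0.0], [0.0, -0.0, -1.0]]
wrist_force: [-0.5, 0.1, -0.3]
gripper_width: 0.184
gripper_force: 30.0
```

Run:
```python
from h import *
to_tool(.525,.407,-13.7,.012)
c=cap('wrist'); cv2.imwrite('pics/w4.png',c['frame'])
c2=cap('side');
```

```text
tcp [0.5253 0.4008 0.0934] yaw -12.74 shift [-0.17 -0.6   8.14] turn 0.9569317223879921 q6 25.912615544710512 t 8.2833
```

View pics/w4.png

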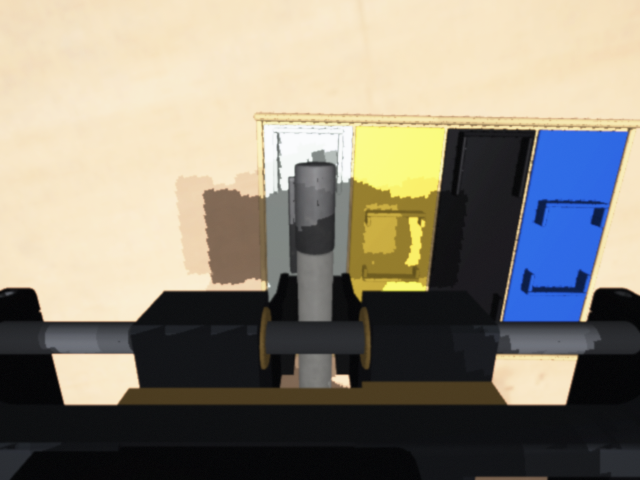

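The wrist view shows the marker over the white liner. The far liner borders are at columns 263, 353, 445, 535 and 630, row about 127. I'll check the liner centres from them.

Run:
```python
from h import *
c=cap('wrist'); P=[ray(c,u,v,.006) for u,v in [(263,125),(353,126),(445,128),(535,130),(630,131)]]
a=np.radians(-13.7); d=np.array([np.cos(a),np.sin(a)])
for i in range(4): print(((P[i]+P[i+1])[:2]/2-.083*d).round(4))
v=P[4]-P[0]; print(np.degrees(np.arctan2(v[1],v[0]))+90)
# blue & yellow pocket centres
print(ray(c,(541+587+604+525)/4,(200+285+205+275)/4,.012), ray(c,392,244,.012))
```

```text
[0.5246 0.4068]
[0.5104 0.3476]
[0.4958 0.2882]
[0.4814 0.2277]
-13.46394219155296
[0.48787317 0.22542618 0.012     ] [0.51269396 0.3462724  0.012     ]
```

Request:
{"op": "step_arm", "data": {
  "targets": "-0.2 -0.6 0 1;0 0 2 0;0 0 2 0;0 0 2 0;0 0 1.5 0;0 0 0.8 0;0 0 0 0"
}}

```text
time_s: 9.02
tcp_pos: [0.5246, 0.4067, 0.0089]
ee_rot: [[0.972, -0.234, -0.001], [-0.234, -0.972, -0.002], [-0.001, 0.002, -1.0]]
wrist_force: [1.3, -0.2, 0.4]
gripper_width: 0.187
gripper_force: 30.0
```

Request:
{"op": "step_arm", "data": {
  "targets": "0 0 0 0;0 0 0 0;0 0 0 0;0 0 -1 0;0 0 -2 0;0 0 -3 0;0 0 -4 0;0 0 -4 0;0 0 -2 0;0 0 0 0",
  "claw": 3.2
}}

```text
time_s: 9.85
tcp_pos: [0.5277, 0.4091, 0.1783]
ee_rot: [[0.972, -0.234, 0.011], [-0.234, -0.972, 0.01], [0.008, -0.012, -1.0]]
wrist_force: [-0.3, 0.4, -0.1]
gripper_width: 0.372
gripper_force: 0.0
```

Run:
```python
from h import *
to_tool(.443,-.136,-4.5,.15)
c=cap('wrist'); cv2.imwrite('pics/w5.png',c['frame'])
```

```text
tcp [0.5277 0.4091 0.1783] yaw -13.53 shift [ 4.5  55.01  2.19] turn -9.030175057446684 q6 24.72073574678487 t 9.85
```

View pics/w5.png

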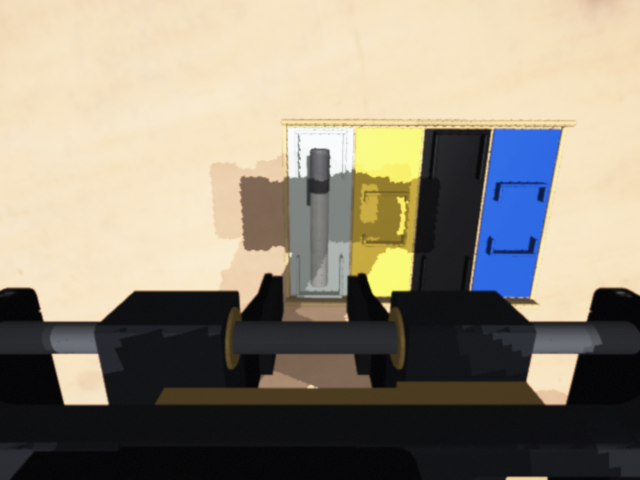

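The light marker lies inside the white pocket (column 319, rows 148–285). Next is the dark marker.

Request:
{"op": "step_arm", "data": {
  "targets": "0.3 2 0 0;0.3 3.4 0 0;0.3 3.4 0 0;0.3 3.4 0 0;0.3 3.4 0 0;0.3 3.4 0 0;0.3 3.4 0 0;0.3 3.4 0 0;0.3 3.4 0 0;0.3 3.4 0 0;0.3 3.4 0 0;0.3 3.4 0 0",
  "claw": 4
}}

```text
time_s: 10.9
tcp_pos: [0.4658, 0.0135, 0.1689]
ee_rot: [[0.972, -0.235, -0.002], [-0.235, -0.972, -0.0], [-0.002, 0.001, -1.0]]
wrist_force: [0.9, -0.1, 0.5]
gripper_width: 0.46
gripper_force: 0.0
```

Request:
{"op": "step_arm", "data": {
  "targets": "0.2 3.4 0 0;0.2 3.4 0 0;0.2 3.4 0 0;0.2 3.4 0 0;0 2 0 0;0 0 2.5 -5;0 0 2.5 -4;0 0 2.5 0;0 0 2.5 0;0 0 0 0"
}}

```text
time_s: 11.73
tcp_pos: [0.4337, -0.1383, 0.065]
ee_rot: [[0.997, -0.082, -0.012], [-0.082, -0.997, 0.001], [-0.012, 0.0, -1.0]]
wrist_force: [-0.3, 0.0, -0.3]
gripper_width: 0.461
gripper_force: 0.0
```

Run:
```python
from h import *
to_tool(.443,-.136,-4.5,.003)
c=cap('wrist'); f=c['frame']; h=cv2.cvtColor(f,cv2.COLOR_BGR2HSV)
for row in range(100,290,20): 
    x=np.where(h[row,200:450,2]<85)[0]+200; print(row,len(x),x.min() if len(x) else 0,x.max() if len(x) else 0)
print([np.round(proj(c,p)) for p in [(.443,-.136,.009),(.500,-.1405,.009)]])
c=cap('scene')
for q in rects(c,mn=60): 
    if 280<q[0][0]<420 and 230<q[0][1]<370: print('s',q)
```

```text
tcp [ 0.4337 -0.1383  0.065 ] yaw -4.7 shift [ 0.98 -0.31  6.19] turn -0.1951289669388956 q6 82.5772548368951 t 11.7333
100 0 0 0
120 0 0 0
140 29 296 324
160 31 294 324
180 29 295 323
200 31 294 324
220 29 295 323
240 27 297 323
260 26 298 323
280 70 253 376
[array([310., 241.]), array([309., 150.])]
s ([389.0, 293.0], 0.6408, -0.1136, 0.044, 0.0276, -53.9)
```

Request:
{"op": "step_arm", "data": {
  "targets": "0.5 -0.3 1 0;0.5 0 1.5 0;0 0 1.5 0;0 0 1.5 0;0 0 0.7 0;0 0 0 0"
}}

```text
time_s: 12.33
tcp_pos: [0.4486, -0.1359, 0.0069]
ee_rot: [[0.997, -0.08, -0.001], [-0.08, -0.997, -0.0], [-0.001, 0.0, -1.0]]
wrist_force: [-0.2, 0.4, -1.2]
gripper_width: 0.461
gripper_force: 0.0
```

Request:
{"op": "step_arm", "data": {
  "targets": "0 0 0 0;0 0 0 0;0 0 0 0;0 0 0 0;0 0 0 0;0 0 0 0;0 0 0 0;0 0 0 0;0 0 -1 0;0 0 -2 0;0 0 -3 0;0 0 -3 0",
  "claw": 0
}}

```text
time_s: 13.33
tcp_pos: [0.4476, -0.1361, 0.0977]
ee_rot: [[0.997, -0.08, -0.003], [-0.08, -0.997, 0.0], [-0.003, 0.0, -1.0]]
wrist_force: [0.7, 0.8, -1.6]
gripper_width: 0.183
gripper_force: 30.0
```

Run:
```python
from h import *
to_tool(.496,.288,-13.6,.0095)
```

```text
tcp [ 0.4476 -0.1361  0.0977] yaw -4.6 shift [  1.46 -42.66   8.8 ] turn 9.003889323220022 q6 82.3590812334527 t 13.3333
```

Request:
{"op": "step_arm", "data": {
  "targets": "0.1 -2 0 0;0.1 -3 0 0;0.1 -3 0 0;0.1 -3 0 0;0.1 -3 0 0;0.1 -3 0 0;0.1 -3 0 0;0.1 -3 0 0;0.2 -3 0 0;0.2 -3 0 0;0.2 -3 0 0;0.2 -3 0 0"
}}

```text
time_s: 14.33
tcp_pos: [0.4922, 0.2129, 0.0972]
ee_rot: [[0.997, -0.08, -0.001], [-0.08, -0.997, -0.0], [-0.001, 0.0, -1.0]]
wrist_force: [0.6, -0.6, 0.1]
gripper_width: 0.179
gripper_force: 30.0
```

Request:
{"op": "step_arm", "data": {
  "targets": "0.2 -3 0 0;0.2 -3 0 0;0 -1.6 0 0;0 0 0 3;0 0 0 3;0 0 0 3;0 0 0 0;0 0 0 0"
}}

```text
time_s: 15.0
tcp_pos: [0.5024, 0.2865, 0.0972]
ee_rot: [[0.972, -0.234, -0.001], [-0.234, -0.972, -0.001], [-0.001, 0.001, -1.0]]
wrist_force: [-0.6, 0.2, -0.6]
gripper_width: 0.183
gripper_force: 30.0
```

Run:
```python
from h import *
to_tool(.501,.287,-13.6,.0125)
```

```text
tcp [0.5024 0.2865 0.0972] yaw -13.53 shift [-0.14 -0.02  8.47] turn 0.07090166817422983 q6 30.7466726443396 t 15.0
```

Request:
{"op": "step_arm", "data": {
  "targets": "0 0 2 0;0 0 2 0;0 0 2 0;0 0 1.6 0;0 0 0.8 0;0 0 0 0"
}}

```text
time_s: 15.5
tcp_pos: [0.5023, 0.2862, 0.0135]
ee_rot: [[0.972, -0.234, -0.001], [-0.234, -0.972, -0.002], [-0.001, 0.002, -1.0]]
wrist_force: [-0.5, -0.2, -0.7]
gripper_width: 0.184
gripper_force: 30.0
```

Request:
{"op": "step_arm", "data": {
  "targets": "0 0 0 0;0 0 0 0;0 0 0 0;0 0 -1 0;0 0 -2 0;0 0 -3 0;0 0 -4 0;0 0 -4 0;0 0 -2 0;0 0 0 0",
  "claw": 3.2
}}

```text
time_s: 16.33
tcp_pos: [0.5055, 0.2891, 0.1811]
ee_rot: [[0.972, -0.234, 0.011], [-0.234, -0.972, 0.008], [0.009, -0.011, -1.0]]
wrist_force: [0.0, -0.4, 0.0]
gripper_width: 0.363
gripper_force: 0.0
```

Run:
```python
from h import *
to_tool(.641,-.1137,-51.3,.1)
c=cap('wrist'); cv2.imwrite('pics/w6.png',c['frame'])
```

```text
tcp [0.5055 0.2891 0.1811] yaw -13.51 shift [22.52 36.08  7.91] turn 37.7859884888921 q6 30.680340543827906 t 16.3333
```

View pics/w6.png

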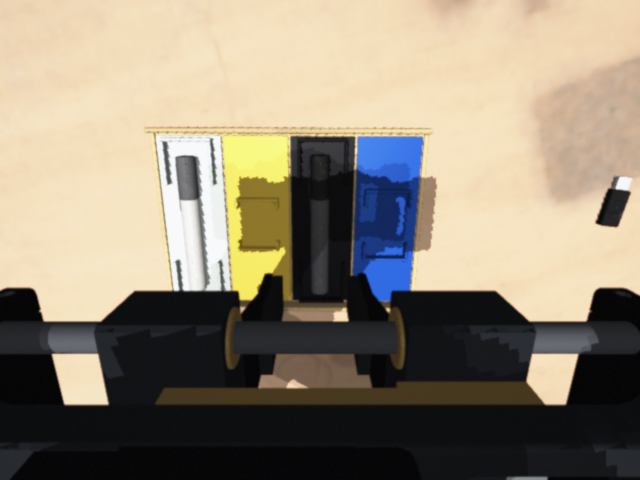

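Both markers lie in their pockets (columns 190 and 319). Next is the eraser.

Request:
{"op": "step_arm", "data": {
  "targets": "1 1.6 0 0;1.8 2.9 0 0;1.8 2.9 0 0;1.8 2.9 0 0;1.8 2.9 0 0;1.8 2.9 0 0;1.8 2.9 0 0;1.8 2.9 0 0;1.8 2.9 0 0;1.8 2.9 0 0;1.8 2.9 0 0;1.8 2.9 0 0",
  "claw": 4.5
}}

```text
time_s: 17.38
tcp_pos: [0.6255, -0.0892, 0.1723]
ee_rot: [[0.972, -0.235, -0.003], [-0.235, -0.972, 0.0], [-0.003, 0.001, -1.0]]
wrist_force: [0.3, 0.3, -0.4]
gripper_width: 0.516
gripper_force: 0.0
```

Request:
{"op": "step_arm", "data": {
  "targets": "1.6 2.5 0 0;0 0 1.5 6.3;0 0 1.5 6.3;0 0 2 6.3;0 0 2 6.3;0 0 2 6.3;0 0 2 6.3;0 0 0 0;0 0 0 0"
}}

```text
time_s: 18.13
tcp_pos: [0.6344, -0.1157, 0.0618]
ee_rot: [[0.626, -0.78, -0.005], [-0.78, -0.626, -0.0], [-0.003, 0.004, -1.0]]
wrist_force: [0.2, 0.6, 1.2]
gripper_width: 0.516
gripper_force: 0.0
```

Run:
```python
from h import *
to_tool(.641,-.1137,-51.3,.002)
c=cap('wrist'); cv2.imwrite('pics/w7.png',c['frame']); print(proj(c,(.641,-.1137,.0065)))
for q in rects(c,z=.01): print(q)
```

```text
tcp [ 0.6344 -0.1157  0.0618] yaw -51.22 shift [ 0.27 -0.66  5.97] turn 0.08167893076125665 q6 34.76749696209306 t 18.1333
(np.float64(304.1132055191824), np.float64(251.9660158249504))
([505.0, 49.0], 0.629, -0.2737, 0.0453, 0.0278, 29.9)
([377.0, 63.0], 0.6783, -0.2254, 0.0087, 0.0086, -77.3)
([301.0, 114.0], 0.6948, -0.1796, 0.0167, 0.01, -80.3)
([304.0, 252.0], 0.6421, -0.1144, 0.0459, 0.0211, -51.0)
([533.0, 252.0], 0.5279, -0.2052, 0.0463, 0.0135, 89.4)
([624.0, 276.0], 0.4683, -0.2336, 0.0285, 0.0208, 26.4)
([571.0, 299.0], 0.4888, -0.2028, 0.043, 0.037, -60.0)
([565.0, 370.0], 0.4401, -0.1586, 0.0305, 0.0101, -51.7)
([352.0, 377.0], 0.557, -0.0617, 0.0168, 0.0132, 24.5)
```

View pics/w7.png

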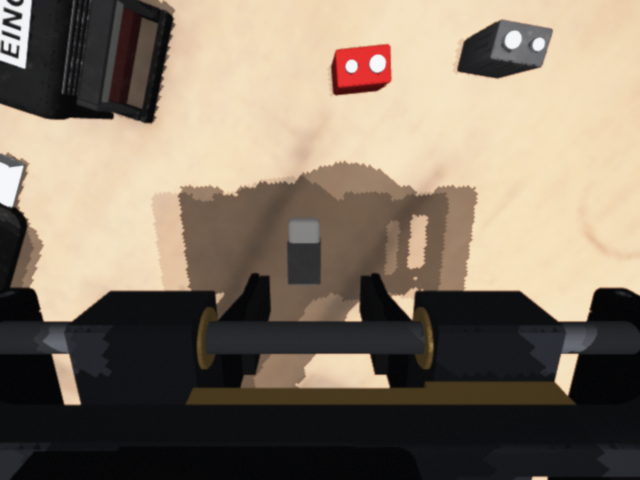

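The eraser is centred as predicted at (304,252). The battery's terminals are at (513,40) and (538,45).

Request:
{"op": "step_arm", "data": {
  "targets": "0.3 -0.6 1 0;0 0 2 0;0 0 1.5 0;0 0 1.1 0;0 0 0.4 0;0 0 0 0"
}}

```text
time_s: 18.68
tcp_pos: [0.6423, -0.1141, 0.0028]
ee_rot: [[0.625, -0.781, -0.001], [-0.781, -0.625, -0.0], [-0.001, 0.001, -1.0]]
wrist_force: [0.1, -0.1, 0.5]
gripper_width: 0.517
gripper_force: 0.0
```

Request:
{"op": "step_arm", "data": {
  "targets": "0 0 0 0;0 0 0 0;0 0 0 0;0 0 0 0;0 0 0 0;0 0 0 0;0 0 0 0;0 0 0 0;0 0 -1 0;0 0 -2 0;0 0 -3 0;0 0 -3 0",
  "claw": 0
}}

```text
time_s: 19.68
tcp_pos: [0.6415, -0.1142, 0.0938]
ee_rot: [[0.624, -0.781, -0.003], [-0.781, -0.624, -0.0], [-0.002, 0.002, -1.0]]
wrist_force: [0.9, 0.4, -0.8]
gripper_width: 0.239
gripper_force: 30.0
```

Run:
```python
from h import *
to_tool(.4815,.228,-13.6,.008)
```

```text
tcp [ 0.6415 -0.1142  0.0938] yaw -51.39 shift [-36.71  -8.87   8.62] turn -37.78901355668866 q6 34.518028930200316 t 19.6833
```

Request:
{"op": "step_arm", "data": {
  "targets": "-1.5 -0.4 0 0;-3 -0.7 0 0;-3 -0.7 0 0;-3 -0.7 0 0;-3 -0.7 0 0;-3 -0.7 0 0;-3 -0.7 0 0;-3 -0.7 0 0;-3 -0.7 0 0;-3 -0.8 0 0;-3 -0.8 0 0;-3 -0.8 0 0"
}}

```text
time_s: 20.68
tcp_pos: [0.4918, 0.2092, 0.0939]
ee_rot: [[0.624, -0.781, 0.0], [-0.781, -0.624, 0.0], [-0.0, -0.0, -1.0]]
wrist_force: [0.5, -0.0, -0.9]
gripper_width: 0.243
gripper_force: 30.0
```

Request:
{"op": "step_arm", "data": {
  "targets": "-2.2 -0.5 0 0;0 0 0 -6.3;0 0 0 -6.3;0 0 0 -6.3;0 0 0 -6.3;0 0 0 -6.3;0 0 0 -6.3;0 0 0 0;0 0 0 0"
}}

```text
time_s: 21.43
tcp_pos: [0.4828, 0.2282, 0.0937]
ee_rot: [[0.971, -0.238, 0.0], [-0.238, -0.971, 0.0], [0.0, -0.0, -1.0]]
wrist_force: [0.8, -0.0, 0.8]
gripper_width: 0.237
gripper_force: 30.0
```

Run:
```python
from h import *
to_tool(.4815,.228,-13.6,.009)
```

```text
tcp [0.4828 0.2282 0.0937] yaw -13.75 shift [-0.12  0.05  8.47] turn -0.14765847458571102 q6 33.551156555812355 t 21.4333
```

Request:
{"op": "step_arm", "data": {
  "targets": "0 0 2 0;0 0 2 0;0 0 2 0;0 0 1.7 0;0 0 0.7 0;0 0 0 0"
}}

```text
time_s: 21.93
tcp_pos: [0.4827, 0.2279, 0.0094]
ee_rot: [[0.972, -0.236, -0.001], [-0.236, -0.972, -0.001], [-0.001, 0.002, -1.0]]
wrist_force: [-0.7, 0.4, -0.2]
gripper_width: 0.239
gripper_force: 30.0
```

Request:
{"op": "step_arm", "data": {
  "targets": "0 0 0 0;0 0 0 0;0 0 0 0;0 0 -1 0;0 0 -2 0;0 0 -3 0;0 0 -4 0;0 0 -4 0;0 0 -2 0;0 0 0 0",
  "claw": 3.3
}}

```text
time_s: 22.77
tcp_pos: [0.4858, 0.2301, 0.1767]
ee_rot: [[0.972, -0.234, 0.011], [-0.234, -0.972, 0.008], [0.009, -0.01, -1.0]]
wrist_force: [-0.8, 0.7, -0.5]
gripper_width: 0.382
gripper_force: 0.0
```

Run:
```python
from h import *
to_tool(.62,-.235,-13.6,.19)
c=cap('wrist'); cv2.imwrite('pics/w8.png',c['frame'])
```

```text
tcp [0.4858 0.2301 0.1767] yaw -13.55 shift [23.95 42.05 -1.55] turn 0.05231606003634681 q6 33.69708758576588 t 22.7667
```

View pics/w8.png

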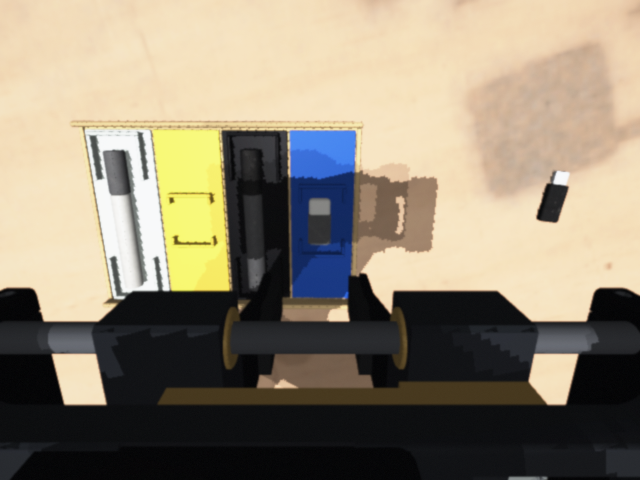

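The eraser lies in the blue pocket at (319,221). Last is the battery.

Request:
{"op": "step_arm", "data": {
  "targets": "0.9 2 0 0;1.5 3.2 0 0;1.5 3.2 0 0;1.5 3.2 0 0;1.5 3.2 0 0;1.5 3.2 0 0;1.5 3.2 0 0;1.5 3.2 0 0;1.5 3.2 0 0;1.5 3.2 0 0;1.5 3.2 0 0;1.5 3.2 0 0",
  "claw": 4.5
}}

```text
time_s: 23.82
tcp_pos: [0.5637, -0.176, 0.1684]
ee_rot: [[0.972, -0.235, -0.003], [-0.235, -0.972, 0.001], [-0.003, 0.0, -1.0]]
wrist_force: [0.2, 0.0, -0.3]
gripper_width: 0.518
gripper_force: 0.0
```

Request:
{"op": "step_arm", "data": {
  "targets": "1.5 3.2 0 0;1.5 3.2 0 0;0 0 0 0;0 0 0 0"
}}

```text
time_s: 24.15
tcp_pos: [0.5777, -0.2451, 0.1676]
ee_rot: [[0.971, -0.239, -0.003], [-0.239, -0.971, 0.001], [-0.003, -0.0, -1.0]]
wrist_force: [-0.4, 1.6, -0.3]
gripper_width: 0.516
gripper_force: 0.0
```

Run:
```python
from h import *
c=cap('wrist'); f=c['frame']; cv2.imwrite('pics/w9.png',f)
hsv=cv2.cvtColor(f,cv2.COLOR_BGR2HSV)
m=((hsv[...,1]<60)&(hsv[...,2]>200)).astype(np.uint8)
n,l,st,ce=cv2.connectedComponentsWithStats(m)
for i in range(1,n):
    if st[i][4]>8: print(ce[i].round(1),st[i][4],ray(c,*ce[i],.045).round(4))
to_tool(.635,-.265,0,.02)
```

```text
[577.5   7.9] 11 [ 0.6881 -0.4614  0.045 ]
[560.   9.] 13 [ 0.6903 -0.4496  0.045 ]
[584.9  12.9] 15 [ 0.6837 -0.4664  0.045 ]
[575.5  17.7] 11 [ 0.6822 -0.4599  0.045 ]
[369.1  89. ] 12310 [ 0.6712 -0.3099  0.045 ]
[440.5  30.6] 26 [ 0.6969 -0.3667  0.045 ]
[183.8  67.2] 17 [ 0.7179 -0.1816  0.045 ]
[85.  69.9] 18 [ 0.7334 -0.111   0.045 ]
[56.  79.2] 77 [ 0.7327 -0.0877  0.045 ]
[81.4 84.2] 133 [ 0.7251 -0.1044  0.045 ]
[97.2 83.7] 26 [ 0.7226 -0.1158  0.045 ]
[175.7  82.1] 10 [ 0.7098 -0.1724  0.045 ]
[545.4  90.7] 192 [ 0.6387 -0.4368  0.045 ]
[34.9 92.2] 45 [ 0.7282 -0.0685  0.045 ]
[452.9  97.2] 103 [ 0.6507 -0.3695  0.045 ]
[526.   98.8] 192 [ 0.6365 -0.4224  0.045 ]
[394.8  96.3] 9 [ 0.6616 -0.3275  0.045 ]
[233.3 100.1] 42 [ 0.6878 -0.2098  0.045 ]
[432.3 100.2] 46 [ 0.6522 -0.3543  0.045 ]
[443.9  97.7] 11 [ 0.6519 -0.363   0.045 ]
[506.9 106.7] 189 [ 0.6343 -0.4081  0.045 ]
[548.9 110.6] 185 [ 0.624  -0.4386  0.045 ]
[247.4 108.9] 81 [ 0.6794 -0.2183  0.045 ]
[475.7 108.1] 12 [ 0.6389 -0.3852  0.045 ]
[415.6 114.2] 37 [ 0.6454 -0.3406  0.045 ]
[529.9 118.2] 177 [ 0.6218 -0
[... 1126 characters left out ...]
 -0.4354  0.045 ]
[571.7 260.6] 34 [ 0.4963 -0.4513  0.045 ]
[578.1 287.9] 1540 [ 0.4688 -0.456   0.045 ]
[519.2 281.3] 436 [ 0.4874 -0.4064  0.045 ]
[544.6 273.8] 17 [ 0.4893 -0.4282  0.045 ]
[450.4 285.4] 159 [ 0.4979 -0.3477  0.045 ]
[486.8 284.4] 16 [ 0.4912 -0.3787  0.045 ]
[555.9 301.4] 21 [ 0.4601 -0.4364  0.045 ]
[275.5 318.4] 19 [ 0.5031 -0.1908  0.045 ]
[288.1 318.2] 16 [ 0.5005 -0.2018  0.045 ]
[299.  361.5] 792 [ 0.454  -0.1999  0.045 ]
[372.3 374.3] 122 [ 0.4235 -0.2638  0.045 ]
[264.7 372.5] 15 [ 0.4499 -0.1652  0.045 ]
[560.5 380.8] 28 [ 0.3733 -0.4369  0.045 ]
tcp [ 0.5777 -0.2439  0.168 ] yaw -13.7 shift [ 6.12  0.7  14.78] turn -13.69748881441464 q6 84.46159614051506 t 24.2
```

View pics/w9.png

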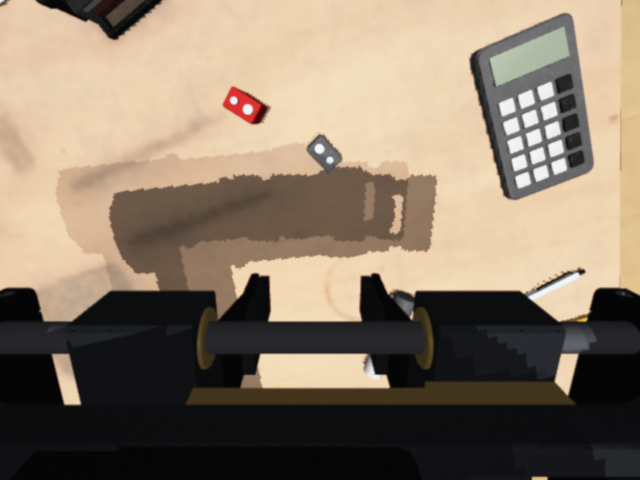

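The grey battery's terminals at (319,148) and (330,160) give its centre as (0.633, −0.267) with its long axis at 30°. The red decoy at (245,105) is about 70 mm away.

Request:
{"op": "step_arm", "data": {
  "targets": "3 0.4 0 0;2.9 0.5 0 0;0 0 1 -6.3;0 0 1 -6.3;0 0 1 -6.3;0 0 1 -6.3;0 0 1.5 -6.3;0 0 1.5 -6.2;0 0 1 -6;0 0 0 0;0 0 0 0"
}}

```text
time_s: 25.12
tcp_pos: [0.6336, -0.2647, 0.089]
ee_rot: [[0.865, 0.501, -0.002], [0.501, -0.865, 0.0], [-0.002, -0.001, -1.0]]
wrist_force: [0.3, -0.1, 1.0]
gripper_width: 0.513
gripper_force: 0.0
```

Run:
```python
from h import *
to_tool(.6334,-.2668,30,.01)
c=cap('wrist'); f=c['frame']; cv2.imwrite('pics/w10.png',f)
```

```text
tcp [ 0.6336 -0.2647  0.089 ] yaw 30.07 shift [-0.11  0.18  7.9 ] turn 0.06522125800059086 q6 129.27971283935295 t 25.1167
```

View pics/w10.png

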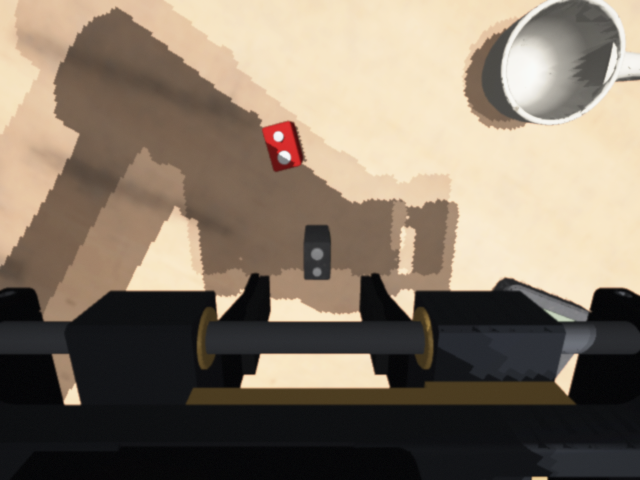

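The battery is centred at (317,255) and square to the fingers. I'll grip it.

Request:
{"op": "step_arm", "data": {
  "targets": "-0.1 0.15 0.5 0;0 0 1 0;0 0 1.5 0;0 0 1.5 0;0 0 1.5 0;0 0 1.2 0;0 0 0.7 0;0 0 0 0"
}}

```text
time_s: 25.83
tcp_pos: [0.6326, -0.2677, 0.0083]
ee_rot: [[0.865, 0.501, -0.004], [0.501, -0.865, 0.001], [-0.003, -0.003, -1.0]]
wrist_force: [-0.3, -0.1, -0.6]
gripper_width: 0.512
gripper_force: 0.0
```

Request:
{"op": "step_arm", "data": {
  "targets": "0 0 0 0;0 0 0 0;0 0 0 0;0 0 0 0;0 0 0 0;0 0 0 0;0 0 0 0;0 0 0 0;0 0 -1 0;0 0 -2 0;0 0 -3 0;0 0 -4 0",
  "claw": 0
}}

```text
time_s: 26.83
tcp_pos: [0.6317, -0.2674, 0.1086]
ee_rot: [[0.865, 0.501, -0.007], [0.501, -0.865, 0.002], [-0.005, -0.005, -1.0]]
wrist_force: [1.4, 0.7, -0.9]
gripper_width: 0.188
gripper_force: 30.0
```

Run:
```python
from h import *
to_tool(.511,.3475,-13.6,.017)
```

```text
tcp [ 0.6317 -0.2674  0.1086] yaw 30.08 shift [ 20.42 -59.21   9.37] turn 43.68342933990226 q6 129.6051916607913 t 26.8333
```

Request:
{"op": "step_arm", "data": {
  "targets": "0.6 -1.6 0 0;1 -3 0 0;1 -3 0 0;1 -3 0 0;1 -3 0 0;1 -3 0 0;1 -3 0 0;1 -3 0 0;1 -3 0 0;1 -3 0 0;1 -3 0 0;1 -3 0 0"
}}

```text
time_s: 27.83
tcp_pos: [0.5602, 0.0909, 0.1111]
ee_rot: [[0.865, 0.502, 0.001], [0.502, -0.865, 0.0], [0.001, 0.0, -1.0]]
wrist_force: [0.3, -0.8, 0.3]
gripper_width: 0.192
gripper_force: 30.0
```

Request:
{"op": "step_arm", "data": {
  "targets": "1.1 -3 0 0;1.1 -3 0 0;1.1 -3 0 0;1.1 -3 0 0;1.1 -3 0 0;1.1 -3 0 0;1.1 -3 0 0;1.1 -3 0 0;0 0 0 6;0 0 0 6;0 0 0 6;0 0 0 6"
}}

```text
time_s: 28.83
tcp_pos: [0.5161, 0.3416, 0.1108]
ee_rot: [[0.995, 0.102, 0.0], [0.102, -0.995, 0.0], [0.0, -0.0, -1.0]]
wrist_force: [0.4, 0.0, -0.4]
gripper_width: 0.193
gripper_force: 30.0
```

Request:
{"op": "step_arm", "data": {
  "targets": "0 0 0 6;0 0 0 6;0 0 0 6;0 0 0 1.6;0 0 0 0;0 0 0 0"
}}

```text
time_s: 29.33
tcp_pos: [0.5163, 0.3412, 0.1109]
ee_rot: [[0.973, -0.232, 0.0], [-0.232, -0.973, 0.0], [0.0, -0.0, -1.0]]
wrist_force: [0.0, 0.3, -0.5]
gripper_width: 0.192
gripper_force: 30.0
```

Run:
```python
from h import *
to_tool(.511,.3475,-13.6,.0165)
```

```text
tcp [0.5163 0.3412 0.1109] yaw -13.43 shift [-0.67 -0.49  9.44] turn 0.1669657725903022 q6 28.146252199713622 t 29.3333
```

Request:
{"op": "step_arm", "data": {
  "targets": "-0.7 -0.5 0 0;0 0 1.5 0;0 0 2 0;0 0 2 0;0 0 2 0;0 0 1 0;0 0 0.6 0;0 0 0.3 0;0 0 0 0;0 0 0 0"
}}

```text
time_s: 30.17
tcp_pos: [0.5112, 0.3486, 0.0176]
ee_rot: [[0.973, -0.233, 0.002], [-0.233, -0.973, 0.002], [0.001, -0.002, -1.0]]
wrist_force: [0.8, 0.7, 0.9]
gripper_width: 0.195
gripper_force: 30.0
```

Request:
{"op": "step_arm", "data": {
  "targets": "0 0 0 0;0 0 0 0;0 0 0 0;0 0 0 0;0 0 0 0;0 0 -1 0;0 0 -1 0;0 0 -2 0;0 0 -3 0;0 0 -3 0;0 0 -3 0;0 0 -3 0",
  "claw": 3.2
}}

```text
time_s: 31.17
tcp_pos: [0.5108, 0.3477, 0.1796]
ee_rot: [[0.972, -0.233, 0.001], [-0.233, -0.972, 0.001], [0.001, -0.002, -1.0]]
wrist_force: [0.5, 0.9, -0.5]
gripper_width: 0.364
gripper_force: 0.0
```

Request:
{"op": "step_arm", "data": {
  "targets": "-2 0 -2 0;-2 0 -2 0;-2 0 -1 0;0 0 0 0;0 0 0 0;0 0 0 0"
}}

```text
time_s: 31.67
tcp_pos: [0.4523, 0.3616, 0.2268]
ee_rot: [[0.972, -0.233, 0.0], [-0.233, -0.972, 0.0], [0.0, -0.0, -1.0]]
wrist_force: [0.5, 0.6, 0.2]
gripper_width: 0.367
gripper_force: 0.0
```

Run:
```python
from h import *
c=cap('wrist'); a=c['frame'][60:340,120:540]; cv2.imwrite('pics/w11.png',cv2.resize(a,None,fx=1.9,fy=1.9,interpolation=cv2.INTER_CUBIC))
al=np.radians(-13.6); d=np.array([np.cos(al),np.sin(al)]); q=np.array([-d[1],d[0]])
for n,p,z in [('white',(.525,.407),.015),('black',(.4962,.2881),.015),('blue',(.4815,.228),.019),('yel',(.511,.3475),.051)]:
    print(n,(np.array(proj(c,(*p,z)))-[120,60])*1.9,(np.array(proj(c,(*(np.array(p)+.013*d),z)))-[120,60])*1.9)
for g in rects(cap('scene'),mn=60):
    if 280<g[0][0]<400 and 270<g[0][1]<420: print(g)
```

```text
white [255.40530427 165.60343397] [254.2530926  140.44075559]
black [483.22961942 166.13439749] [484.46892969 140.98667916]
blue [600.79903576 167.08865833] [603.29816698 141.68780494]
yel [369.22753149 169.08060578] [369.27492296 141.28257977]
([293.0, 292.0], 0.4516, 0.0052, 0.0471, 0.019, -19.8)
([359.0, 400.0], 0.4386, -0.2879, 0.0932, 0.0234, -32.1)
```

View pics/w11.png

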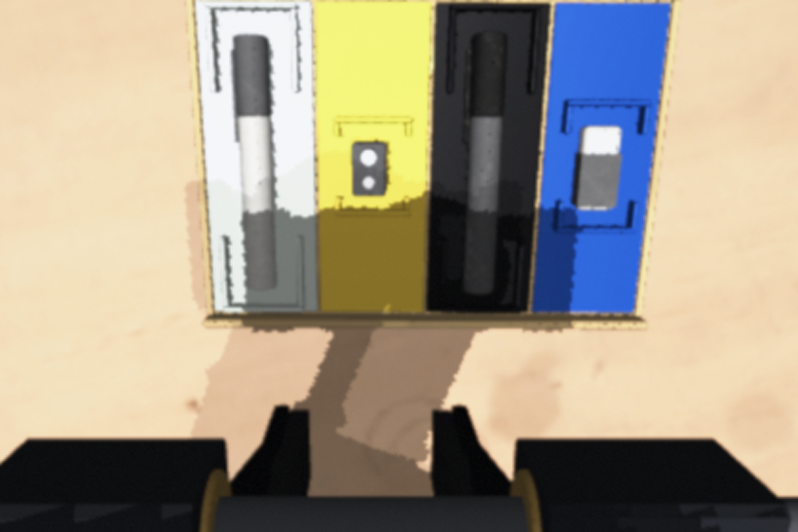

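All four items are centred in their pockets: marker middles at (254,162) and (485,163), battery upright at (369,168), eraser at (600,167). The glue and USB haven't moved, so I'm handing in.

```bash
python3 -c "
from station import r
print(r.finish_job())"
```

```text
the job is handed in; nothing more can be done
None
```

I packed both markers, the eraser and the battery into their liners, left the glue stick and USB stick where they were, and handed the job in after about 32 s; the hand-in returned no verdict.

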